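# Lay a stone blank down and brace it against the stop

## Task

On the carving board, push the standing white stone blank over towards the wooden stop so that it lies flat with its red-marked face up, then push it along the board until its end sits squarely against the stop, and leave it there. Only push with the fingers: do not lift or carry the stone. Leave the green soapstone blank standing where it is and everything else on the table undisturbed.

Things in the scene. Friction and masses are not known exactly. Their poses are not given: they have to be found in the camera images.
- blank_center (a point): Centre of the white stone blank, a loose block 42 (x) by 55 (y) by 120 mm (z), about 0.55 kg, standing on end on the board at the start (centre 60 mm above the board). z is its length, up at the start. Its -x face, looking away from the stop, bears a red crayon oval and a centre line that runs on over the edge on to the upper end: this face must end on top. +x looks roughly to the stop.
- blank_top (a point): Centre of the white blank's upper end face (60 mm from its centre along +z), the end that must finally touch the stop. Axes as the blank's.
- blank: The white stone blank itself; origin at the centre of the end it stands on at the start (60 mm from its centre along -z), axes as the blank's.
- stop_face (a point): Point on the fixed carving board (grey rubber top, 12 mm above the table; 270 mm by 360 mm), at the foot of the wooden stop, in the middle of its length, on the face that looks to the robot, at the level of the rubber top. x points level from the board into the stop, y along the stop, z up. The stop is 360 mm long (180 mm either way in y), 25 mm thick and stands 28 mm above the rubber; the rubber runs 245 mm from its face in -x.
- soapstone_center (a point): Centre of the green soapstone blank, same size and axes as the white one, without a mark, also loose and standing on end on the board, beside the white one, left or right of it. Leave it standing.
- rough_a: Bystander: rough pale stone, about 70 x 45 x 36 mm, on the table to the left; origin under its middle.
- rough_b: Bystander: rough pale stone, about 88 x 56 x 45 mm, on the table to the right; origin under its middle.
- hammer: Bystander: hammer lying on the table to the left.
- chisel: Bystander: steel stone chisel with a blue grip, 195 mm long, lying on the table to the left; origin under its middle.
- pad_black: Bystander: black sanding pad, 70 x 95 x 20 mm, on the table to the right; origin under its middle.
- pad_green: Bystander: grey-green sanding pad, 70 x 95 x 20 mm, on the table to the right; origin under its middle.
- brush: Bystander: dust brush lying on the table to the right.

How it is judged:
By the outcome, as a careful person would: the job done as asked, in the order asked, and still so for the second after the job is handed in, with the robot touching nothing.
It also fails if it takes over 45 s, if anything falls off the work surface, if the arm or the gripper's body presses on something with over 40 N, if the wrist force passes 120 N, or if a joint passes its speed limit or range.

## Robot

A 6-joint arm with a two-finger parallel gripper is mounted at the origin on the work surface. World frame = base frame: x ahead of the robot, y to its left, z up, the work surface at z = 0. Lengths are in m, angles in rad, forces in N, time in s.
With the tool pointing down it reaches from about 0.3 to 0.825 m from the base axis. Payload 5.4 kg.
Tool frame: the origin (TCP) lies at the very end of the fingers, on their centre line; the grasp point (between the pads) lies 19 mm behind it; z points along the fingers, y is the line along which they close (so a half turn about z gives the same grasp; the last joint's range is limited). The gripper opens to 92 mm and grips with 3 to 60 N. Pads are 20 mm wide; open, the fingers measure 128 mm over their backs; the gripper's body (75 mm by 189 mm) begins 69 mm behind the grasp point.
Start: joints at [-1.435, 0.158, 1.597, -0, 1.386, -0.21], TCP at [0.195, -0.541, 0.215] pointing down, gripper open.
Joint ranges: [-2.91, 2.91], [-0.94, 2.29], [0.18, 2.7], [-1.29, 4.43], [0.17, 2.64], [-3, 3]. Speed limits (rad/s): [2.57, 2.57, 3.14, 3.14, 3.14, 3.14].

## Interface

Orientations are given as a rotation vector (axis times angle).
In Python, from workcell import bot gives the robot as it stands. Calls block until the motion is done:
- bot.goto(position, orientation): joint-space move of the TCP to a pose.
- bot.line_to(position, rot=None, max_speed=0.15): straight line of the TCP; rot=None keeps the orientation; max_speed is the mean speed in m/s.
- bot.set_joints(angles): joint-space move.
- bot.set_gripper(opening, newtons=None): opening from 0.0 (shut) to 1.0 (fully open); newtons is the grip in N (None keeps the last); returns when the fingers have stopped.
- bot.hold(seconds).
- bot.inverse_kinematics(position, orientation): joint angles nearest the present ones, or None.
- bot.read_camera(name): name is "side" or "top" or "wrist"; returns a dict with "pixels" (480x640x3 uint8, blue, green, red), "fx", "fy", "cx", "cy" (pixels), "R" (3x3) and "t" (3): a world point X has camera coordinates R X + t. Camera axes: x right, y down, z forward; pixel columns grow to the right and rows downward; lengths in m; the calibration is good to about 2 mm. A picture is of the moment at which its call begins. There is no depth.
A pose or a line that the arm cannot do raises bot.MotionError and nothing moves.
- bot.job_done(): hands the job in; it is judged then, once.
Readings, each from a call of its own:
- bot.current_clock(): time.
- bot.current_joints(): joint angles.
- bot.current_joint_vel(): joint speeds.
- bot.current_effort(): joint torques, N m.
- bot.current_ee_pos(): TCP position.
- bot.current_tool_rot(): TCP orientation.
- bot.current_contact_force(): force on the tool from outside, world axes, zero at the start.
- bot.current_ft_torque(): the same for the moment, N m.
- bot.current_opening(): opening from 0.0 (shut) to 1.0 (fully open).
- bot.current_grip_force(): force on a finger pad.
Only numpy, scipy, OpenCV 4.12 (cv2) and the standard library are available. Lean on these libraries where they do the work, as an engineer would, in place of code of your own. Each camera call takes 0.05 s, during which the arm holds its last target. There are 200 camera calls.

## Working session

There is one attempt and no reset: what is moved stays moved. The work goes in short steps, each a Python script; the robot and the scene stay as the last script left them, time stands still between calls to the robot, and variables do not carry over. Pictures are saved under pics/ and viewed, at most 10 in all, crops included, and the job is handed in when it is done.

```bash
mkdir -p pics; ls; python3 - <<'E'
from workcell import bot
import cv2
for n in ("top","side"):
    c=bot.read_camera(n); cv2.imwrite(f"pics/{n}0.png",c["pixels"]); print(n,c["fx"],c["fy"],c["cx"],c["cy"],c["R"],c["t"])
print(bot.current_clock())
E
```

```text
pics
top 602.5176327234635 602.5176327234635 318.07282890052693 245.9209451937445 [[-0.01303247 -0.99975498 -0.01789212]
 [-0.98931781  0.0154905  -0.14494936]
 [ 0.145191    0.01581195 -0.98927729]] [0.0134385  0.53570323 1.66957732]
side 516.8556339300085 516.8556339300085 320.08708903135704 235.9066839885517 [[-0.9949486  -0.09909495 -0.01604569]
 [-0.04373641  0.57178221 -0.81923881]
 [ 0.09035707 -0.81439874 -0.57322797]] [0.51135256 0.10285745 1.30542986]
0.1
```

View pics/top0.png

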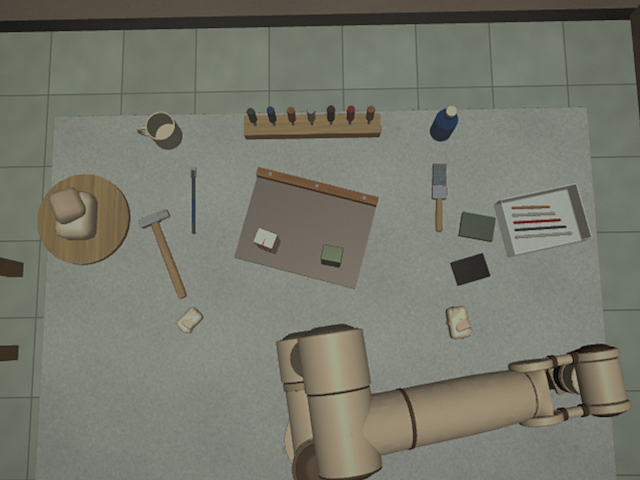

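View pics/side0.png

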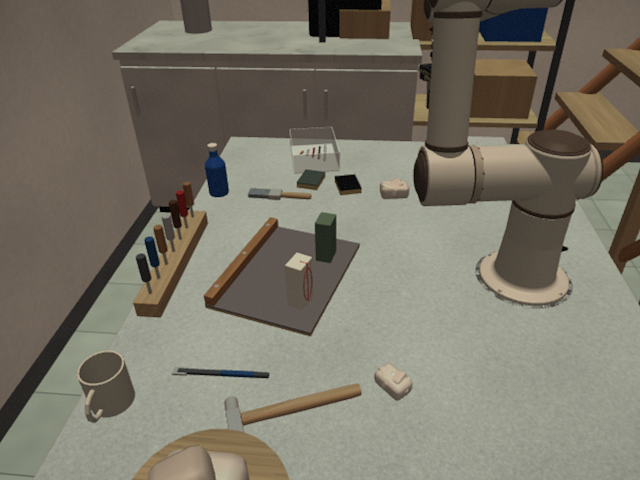

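The top view shows the white blank's upper end at about (266,238), the green one at (332,255), the stop from (258,172) to (377,200), and the board's near corners at (235,257) and (355,288). The side view shows the white blank at about (298,280) with its red oval facing the robot. Next I'll zoom in on both views.

```bash
python3 - <<'E'
import cv2,numpy as np
t=cv2.imread("pics/top0.png")[160:295,228:388]; s=cv2.imread("pics/side0.png")[205:335,200:365]
t=cv2.resize(t,None,fx=5,fy=5,interpolation=cv2.INTER_CUBIC)[:600,:800]; cv2.imwrite("pics/t1.png",cv2.resize(cv2.imread("pics/top0.png")[163:283,228:388],None,fx=5,fy=5,interpolation=cv2.INTER_CUBIC))
cv2.imwrite("pics/s1.png",cv2.resize(cv2.imread("pics/side0.png")[210:330,205:365],None,fx=5,fy=5,interpolation=cv2.INTER_CUBIC))
E
```

```text
(no output)
```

View pics/t1.png

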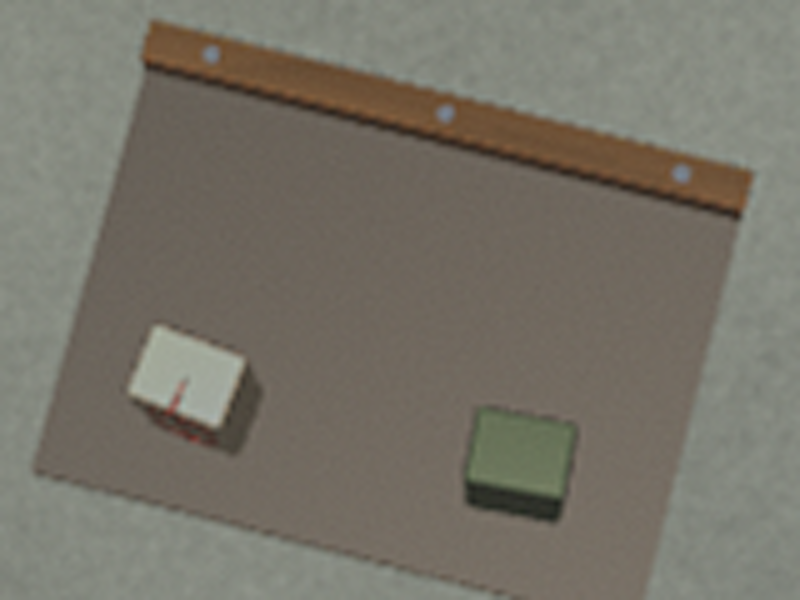

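View pics/s1.png

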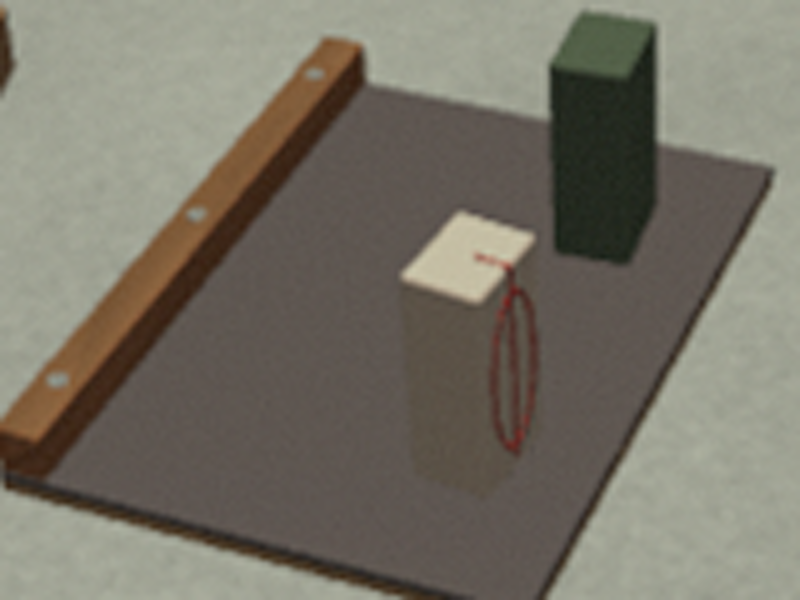

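The crops show the blank's top face corners, in 5x top-view pixels, at (157,325), (245,355), (222,430) and (130,392). The red line is on the near side. The stop's foot edge runs from (147,68) to (740,216). The side view shows matching corners and the stop's top face. I'll measure these with masks and rays.

```bash
cat > h.py <<'E'
import cv2,numpy as np
from workcell import bot
def ray(c,p):
    d=np.column_stack([(np.atleast_2d(p)-[c["cx"],c["cy"]])/[c["fx"],c["fy"]],np.ones(len(np.atleast_2d(p)))])@c["R"]
    return -c["R"].T@c["t"],d
def plane(c,p,z):
    o,d=ray(c,p); return o+d*((z-o[2])/d[:,2:])
def tri(a,pa,b,pb):
    P=[k["K"]@np.column_stack([k["R"],k["t"]]) for k in map(addK,(a,b))]
    X=cv2.triangulatePoints(P[0],P[1],np.float64(np.atleast_2d(pa)).T,np.float64(np.atleast_2d(pb)).T); return (X[:3]/X[3]).T
def addK(c):
    c["K"]=np.array([[c["fx"],0,c["cx"]],[0,c["fy"],c["cy"]],[0,0,1]]); return c
def blob(m,box):  # largest contour in box x0,y0,x1,y1
    z=np.zeros_like(m); x0,y0,x1,y1=box; z[y0:y1,x0:x1]=m[y0:y1,x0:x1]
    k=max(cv2.findContours(z,cv2.RETR_EXTERNAL,cv2.CHAIN_APPROX_NONE)[0],key=cv2.contourArea)[:,0]
    w=np.zeros_like(m); cv2.drawContours(w,[k],-1,255,-1); ys,xs=np.nonzero(w)
    return k,np.array([xs.mean(),ys.mean()]),len(xs)
E
python3 - <<'E'
from h import *
T=bot.read_camera("top");S=bot.read_camera("side")
np.set_printoptions(precision=4,suppress=True)
q=lambda L,x0,y0:[((x+.5)/5-.5+x0,(y+.5)/5-.5+y0) for x,y in L]
# white tops by mask
def wm(c): return cv2.inRange(c["pixels"],(130,150,150),(255,255,255))
kt,ct,nt=blob(wm(T),(250,222,282,255)); ks,cs,ns=blob(wm(S),(280,245,320,276))
print("white",ct,nt,cs,ns,tri(T,ct,S,cs),plane(T,ct,.132),plane(S,cs,.132))
for c,k in((T,kt),(S,ks)):
    P=plane(c,k,.132)[:,:2]; r=cv2.minAreaRect((P*1000).astype(np.float32)); print(r)
# clicked corners
wt=q([(157,325),(245,355),(222,430),(130,392)],228,163); ws=q([(400,277),(462,211),(536,236),(479,304)],205,210)
# order top: far-left(+x+y), far-right, near-right, near-left ; side: far is left; left(y+) is near camera
print(plane(T,wt,.132)); print(plane(S,ws,.132)); print(tri(T,wt,S,ws))
gt=q([(478,407),(577,423),(565,493),(467,483)],228,163);gs=q([(551,64),(584,11),(655,24),(628,78)],205,210)
print("green",plane(T,gt,.132),tri(T,gt,S,gs))
print("stop screws",tri(T,q([(211,54),(445,113),(681,174)],228,163),S,q([(57,380),(196,214),(314,74)],205,210)))
print("stop foot T",plane(T,q([(147,70),(740,217)],228,163),.012),"S",plane(S,q([(50,475),(362,85)],205,210),.012))
print("stop top near edge T",plane(T,q([(145,64),(742,211)],228,163),.04),"S",plane(S,q([(38,440),(362,50)],205,210),.04))
print("white foot S",plane(S,q([(418,470),(487,497)],205,210),.012))
E
```

```text
white [264.898  237.5882] 255 [297.9514 260.8381] 247 [[0.5472 0.1471 0.1308]] [[0.5471 0.147  0.132 ]] [[0.5469 0.1488 0.132 ]]
((546.7383422851562, 147.2812957763672), (50.89494323730469, 38.317283630371094), 68.39402770996094)
((546.2509765625, 148.03469848632812), (53.88328170776367, 38.989097595214844), 69.72342681884766)
[[0.5746 0.1629 0.132 ]
 [0.5575 0.1155 0.132 ]
 [0.5169 0.1279 0.132 ]
 [0.5383 0.1774 0.132 ]]
[[0.5744 0.166  0.132 ]
 [0.5536 0.1154 0.132 ]
 [0.5176 0.1315 0.132 ]
 [0.5369 0.1822 0.132 ]]
[[0.575  0.1632 0.1297]
 [0.5558 0.1154 0.1323]
 [0.5176 0.1282 0.1294]
 [0.5383 0.1779 0.1286]]
green [[ 0.5272 -0.0095  0.132 ]
 [ 0.5177 -0.0624  0.132 ]
 [ 0.4801 -0.0553  0.132 ]
 [ 0.4862 -0.0031  0.132 ]] [[ 0.5267 -0.0096  0.1319]
 [ 0.5166 -0.0625  0.1303]
 [ 0.4792 -0.0554  0.1287]
 [ 0.4867 -0.0031  0.1297]]
stop screws [[ 0.7493  0.1424  0.0402]
 [ 0.7118  0.0076  0.0408]
 [ 0.6741 -0.1271  0.0402]]
stop foot T [[ 0.7483  0.1829  0.012 ]
 [ 0.6544 -0.1624  0.012 ]] S [[ 0.7464  0.1782  0.012 ]
 [ 0.6543 -0.1595  0.012 ]]
stop top near edge T [[ 0.7444  0.1807  0.04  ]
 [ 0.6519 -0.1614  0.04  ]] S [[ 0.7465  0.1849  0.04  ]
 [ 0.6515 -0.1537  0.04  ]]
white foot S [[0.5734 0.1605 0.012 ]
 [0.5385 0.1762 0.012 ]]
```

The measurements agree:

| Item | Result |
|---|---|
| Blank top height | z≈0.131 (text gives 0.132) |
| Stop top height | z≈0.040 (text gives 0.040) |
| Stop yaw | about -15.5° |
| Blank yaw | about -20.7° |
| Blank centre | (0.547, 0.1475) |

Next I'll tip the blank with closed fingers.

```bash
cat >> h.py <<'E'
from scipy.spatial.transform import Rotation as Ro
def pose(yaw):  # tool down, tool y along the horizontal y-axis of a frame turned by yaw (deg); nearest half turn
    best=None
    for s in (1,-1):
        a=np.radians(yaw); y=s*np.array([-np.sin(a),np.cos(a),0]); z=np.array([0,0,-1.])
        rv=Ro.from_matrix(np.column_stack([np.cross(y,z),y,z])).as_rotvec()
        q=bot.inverse_kinematics([.5,.15,.25],rv)
        if q is not None and abs(q[5])<2.8:
            d=abs(np.array(q)-bot.current_joints()).max()
            if best is None or d<best[0]: best=(d,rv,q)
    return best[1],best[2]
def u(yaw): a=np.radians(yaw); return np.array([np.cos(a),np.sin(a)])
E
python3 - <<'E'
from h import *
rv,q=pose(-20.7); print(rv,np.round(q,2))
d=u(-20.7); c=np.array([.547,.1475]); s=c-.051*d
bot.set_gripper(0.0)
p=bot.current_ee_pos(); bot.line_to([p[0],p[1],.28])
bot.goto([*s,.26],rv); bot.line_to([*s,.113],max_speed=.12)
print(bot.current_clock(),bot.current_ee_pos(),bot.current_contact_force())
for k in range(1,9):
    bot.line_to([*(s+d*.01*k),.113],max_speed=.05)
    print(k,np.round(bot.current_contact_force(),1))
    if k>=7 and np.linalg.norm(bot.current_contact_force())<.3: break
bot.line_to([*(s+d*.01*k),.2],max_speed=.15); bot.line_to([*(s-d*.06),.25],max_speed=.2)
print(bot.current_clock())
for n in("top","side"): cv2.imwrite(f"pics/{n}2.png",bot.read_camera(n)["pixels"])
a=cv2.imread("pics/top2.png")[150:300,220:400];b=cv2.imread("pics/side2.png")[200:350,190:370]
cv2.imwrite("pics/c2.png",cv2.resize(np.hstack([a,b]),None,fx=2.2,fy=2.2,interpolation=cv2.INTER_CUBIC))
E
```

```text
[0.56442089 3.09047463 0.        ] [ 0.06 -0.    1.7   0.    1.45 -1.15]
6.225 [0.49998581 0.16560063 0.11388144] [-0.51643655 -0.09644688 -0.37855144]
1 [0.8 0.4 0.1]
2 [-0.7  1.1 -0.4]
3 [-0.4  1.1 -0.7]
4 [-0.6  0.7 -0.8]
5 [-0.8  0.3  0.7]
6 [-0.6  0.2  0.3]
7 [-0.3  0.2 -0.2]
8 [0.  0.3 0.1]
10.65
```

View pics/c2.png

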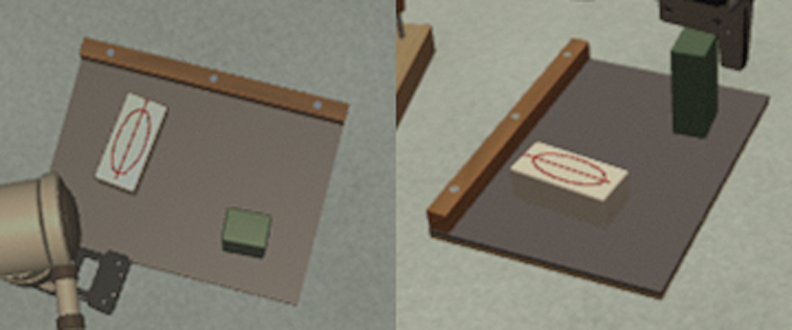

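The blank lies flat with its red face up, the top pointing at the stop with a small gap and a slight turn, and the green blank is still standing. Next I'll measure it and push.

```bash
python3 - <<'E'
from h import *
T=bot.read_camera("top");S=bot.read_camera("side")
for c,n,box in((T,"T",(255,185,302,242)),(S,"S",(235,255,300,298))):
    k,m,a=blob(cv2.inRange(c["pixels"],(110,130,130),(255,255,255)),box)
    P=plane(c,k,.054)[:,:2]; print(n,m,a,plane(c,m,.054),cv2.minAreaRect((P*1000).astype(np.float32)))
    if n=="T": mt=m
print(tri(T,mt,S,m))
E
```

```text
T [278.98300654 214.13986928] 765 [[0.62649457 0.11520745 0.054     ]] ((627.302734375, 115.31002807617188), (53.6245002746582, 118.1438980102539), 68.1144027709961)
S [268.64383562 277.14109589] 730 [[0.62492345 0.11761999 0.054     ]] ((625.5367431640625, 116.75437927246094), (54.950260162353516, 117.69264221191406), 68.19499969482422)
[[0.62627042 0.11530795 0.05218192]]
```

```bash
python3 - <<'E'
from h import *
Y=-15.5; n=u(Y); t=np.array([-n[1],n[0]]); at=lambda a,z:[*(a*n+.281*t),z]
rv,q=pose(Y)
bot.set_gripper(0.15)
bot.goto(at(.475,.15),rv); bot.line_to(at(.475,.022),max_speed=.1)
print(bot.current_clock(),bot.current_ee_pos(),bot.current_opening())
a=.475; f0=np.array(bot.current_contact_force())
while a<.556:
    a+=.005 if a<.53 else .001
    bot.line_to(at(a,.022),max_speed=.05 if a<.53 else .02)
    f=(np.array(bot.current_contact_force())-f0)[:2]@n
    if a>.528: print(round(a,3),round(f,1))
    if f<-14: break
print(bot.current_ee_pos()[:2]@n,bot.current_clock())
bot.line_to(at(.47,.022),max_speed=.08); bot.line_to(at(.45,.22),max_speed=.15)
T=bot.read_camera("top");S=bot.read_camera("side"); print(bot.current_clock())
for c,nm,box in((T,"T",(258,178,315,242)),(S,"S",(222,245,300,300))):
    k,m,ar=blob(cv2.inRange(c["pixels"],(110,130,130),(255,255,255)),box)
    P=plane(c,k,.054)[:,:2]; p=plane(c,m,.054)[0]; print(nm,p,"n",p[:2]@n,cv2.minAreaRect((P*1000).astype(np.float32)))
v=np.hstack([T["pixels"][165:265,230:380],S["pixels"][200:300,190:340]])
cv2.imwrite("pics/c3.png",cv2.resize(v,None,fx=2.66,fy=2.66,interpolation=cv2.INTER_CUBIC))
E
```

```text
13.3 [0.53350258 0.14387664 0.02275634] 0.14766481070545362
0.53 -2.4
0.531 -4.6
0.532 -3.3
0.533 -3.8
0.534 -2.7
0.535 -4.2
0.536 -2.5
0.537 -3.2
0.538 -2.3
0.539 -3.1
0.54 -2.8
0.541 -3.3
0.542 -6.9
0.543 -11.0
0.544 -14.2
0.540978376784109 19.7
22.35
T [0.67007329 0.10680267 0.054     ] n 0.6171612593473701 ((665.40625, 110.27529907226562), (53.489933013916016, 117.24203491210938), 74.63911437988281)
S [0.66282063 0.11236036 0.054     ] n 0.6086871469378136 ((664.0180053710938, 111.53729248046875), (55.2532844543457, 118.94217681884766), 74.54586029052734)
```

View pics/c3.png

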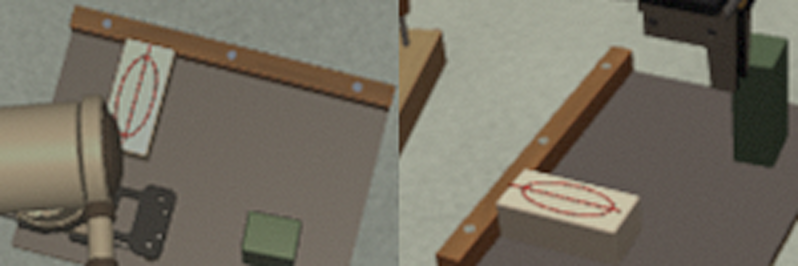

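The stone lies red side up with its end flush against the stop, at yaw -15.4° against about -15.5° for the stop. The force rise came at the expected place, and the green blank is still standing.

```bash
python3 -c "
from workcell import bot
print(bot.job_done())"
```

```text
the job is handed in; nothing more can be done
None
```

The white blank was pushed over red face up and slid until its end sat squarely against the stop; the green blank is still standing, and the job was handed in with about 22 s on the clock.

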